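# Snap the packed lunchbox shut, crosswise

### The job

The blue lunchbox on the draining grooves is packed and its lid is on, but its four snap latches still stand up. Press them down flat one at a time so that the seal beds evenly: first the orange latch, then the white one at the opposite end, and after those the two on the long sides, in either order. Only press: leave the lunchbox standing where it is, do not lift it, and leave the pan, jug, trivet and teapot lid undisturbed.

Things in the scene. Friction and masses are not known exactly. Their poses are not given: they have to be found in the camera images.
- lunchbox: blue plastic lunchbox with paler lid, loose, 0.7 to 1.2 kg, any yaw. Box 172 x 122 x 52 mm, lid 184 x 134 mm, lid top 62 mm above the underside. Origin: centre of the underside; x: along its length to the orange latch; y: to long side a; z up. Latch hinges (level, parallel to the nearest lid edge) are 66 mm up, 58 mm (ends) or 33 mm (sides) from the centre; a shut latch has its top face level at 69 mm
- latch_orange (a joint): orange snap latch on the lid's +x end: tab 38 mm from hinge to outer free end, 44 mm wide along the edge, 6 mm thick, with a lip that hooks over the rim. Angle (rad): 0 = shut, flat, a hard stop; starts with its free end raised, at 0.32 to 0.52. No spring: a stiff hinge (0.05 N m, 2 to 4 N at the pad, finger rubbing included) that stays where it is left
- latch_opposite (a joint): white snap latch at the lunchbox's -x end, facing the orange one; same size, make and joint values as the orange latch
- latch_side_a (a joint): white snap latch in the middle of the +y long side of the lid, same size, make and joint values as the orange latch
- latch_side_b (a joint): white snap latch in the middle of the -y long side of the lid, same size, make and joint values as the orange latch
- orange_pad (a point): point on the middle of the top face of the orange latch, 26 mm out from its hinge axis; it moves with the latch. With the latch shut it lies at (84, 0, 69) mm in the lunchbox's frame
- opposite_pad (a point): point on the middle of the top face of the opposite latch, 26 mm out from its hinge axis; it moves with the latch. With the latch shut it lies at (-84, 0, 69) mm in the lunchbox's frame
- side_a_pad (a point): point on the middle of the top face of side latch a, 26 mm out from its hinge axis; it moves with the latch. With the latch shut it lies at (0, 59, 69) mm in the lunchbox's frame
- side_b_pad (a point): point on the middle of the top face of side latch b, 26 mm out from its hinge axis; it moves with the latch. With the latch shut it lies at (0, -59, 69) mm in the lunchbox's frame
- milk_pan: stainless milk pan, loose, 144 mm across, 85 mm tall, with a black-ended handle reaching 209 mm from its centre along its +x and up to 97 mm above its underside; origin: centre of its underside. To be left alone
- jug: glass measuring jug, loose, 100 mm across, 125 mm tall, handle to 86 mm from its centre along its +y; origin: centre of its underside. To be left alone
- trivet: round green silicone trivet, loose, 130 mm across, 9 mm thick; origin: centre of its underside. To be left alone
- teapot_lid: white ceramic teapot lid, loose, 88 mm across, 43 mm to the top of its knob; origin: centre of its underside. To be left alone
Mind the look-alikes: they are no part of the job. There is more than one size of the lunchbox; the job needs the largest.

How it is judged:
By the outcome, as a careful person would: the job done as asked, in the order asked, and still so for the second after the job is handed in, with the robot touching nothing.
It also fails if it takes over 48 s, if anything falls off the work surface, if the arm or the gripper's body presses on something with over 40 N, if the wrist force passes 120 N, or if a joint passes its speed limit or range.

### The arm

A 6-joint arm with a two-finger parallel gripper is mounted at the origin on the work surface. World frame = base frame: x ahead of the robot, y to its left, z up, the work surface at z = 0. Lengths are in mm, angles in rad, forces in N, time in s.
With the tool pointing down it reaches from about 400 to 825 mm from the base axis. Payload 7 kg.
Tool frame: the origin (TCP) lies at the very end of the fingers, on their centre line; the grasp point (between the pads) lies 19 mm behind it; z points along the fingers, y is the direction in which the jaws open and shut (so a half turn about z gives the same grasp; the last joint's range is limited). The gripper opens to 88 mm and grips with 3 to 60 N. Pads are 19 mm wide; open, the fingers measure 130 mm over their backs; the gripper's body (78 mm by 193 mm) begins 47 mm behind the grasp point.
Start: joints at [1.633, 0.359, 0.012, 0, -1.224, -0.288], TCP at [151.134, 657.84, 226.561] pointing down, gripper open.
Joint ranges: [-3.07, 3.07], [-1.43, 2.12], [-1.02, 1.25], [-3.03, 1.67], [-3.05, -0], [-3.03, 3.03]. Speed limits (rad/s): [2.39, 2.39, 3.01, 3.14, 3.14, 3.14].

### API

Orientations are given as a unit quaternion [x, y, z, w].
In Python, from plant import bot gives the robot as it stands. Calls block until the motion is done:
- bot.move_ptp(position, orientation): joint-space move of the TCP to a pose.
- bot.line_to(position, velocity=150, ori=None): straight line of the TCP; ori=None keeps the orientation; velocity is the mean speed in mm/s.
- bot.move_joints(angles): joint-space move.
- bot.move_gripper(opening, force=None): finger opening in mm; force is the grip in N (None keeps the last); returns when the fingers have stopped.
- bot.pause(seconds).
- bot.solve_ik(position, orientation): joint angles nearest the present ones, or None.
- bot.read_state(): the state.
- bot.camera(name): name is "scene" or "side" or "wrist"; returns the picture (400x640x3 uint8, red, green, blue); there is no depth.
- bot.get_calibration(name): a dict with "fx", "fy", "cx", "cy" (pixels), "view" (4x4, takes a point from world to camera coordinates); the wrist camera has in their place "T_tool_cam" (4x4, takes a point from camera to tool coordinates, whose origin is the TCP and whose axes are the flange's). Camera axes: x right, y up, looking along -z (the intrinsics and any distortion apply to the point x, -y, -z); pixel columns grow to the right and rows downward; lengths in mm; the calibration is good to about 2 mm. A picture is of the moment at which its call begins: read the wrist's pose just before it. get_calibration takes no time and is no camera call.
A pose or a line that the arm cannot do raises bot.Unreachable and nothing moves.
- bot.close_job(): hands the job in, once; it reports no verdict.
The state is a dict: "t": time; "joint_pos": joint angles; "qvel": joint speeds; "tau": joint torques, N m; "tcp_pos": TCP position; "eef_rot": TCP orientation; "contact_force": force on the tool from outside, world axes, zero at the start; "moment": the same for the moment, N m; "width": finger opening in mm.
Only numpy, scipy, OpenCV 4.12 (cv2) and the standard library are available. Lean on these libraries where they do the work, as an engineer would, in place of code of your own. Each camera call takes 0.05 s, during which the arm holds its last target.

## Working session

There is one attempt and no reset: what is moved stays moved. The work goes in short steps, each a Python script; the robot and the scene stay as the last script left them, time stands still between calls to the robot, and variables do not carry over. Pictures are saved under pics/ and viewed, and the job is handed in when it is done.

```bash
ls; mkdir -p pics; python3 - <<'E'
from plant import bot
import cv2,numpy as np
np.set_printoptions(precision=4,suppress=True)
for n in("scene","side","wrist"):
    im=bot.camera(n); cv2.imwrite(f"pics/{n}0.png",im[:,:,::-1]); print(n,bot.get_calibration(n))
print(bot.read_state())
E
```

```text
pics
scene {'fx': 492.0013188749975, 'fy': 492.0013188749975, 'cx': 326.4303602218337, 'cy': 196.30037562474462, 'view': array([[    0.3517,     0.9361,    -0.0096,  -172.7604],
       [   -0.685 ,     0.2643,     0.679 ,   297.4415],
       [    0.6381,    -0.2322,     0.7341, -1805.2814],
       [    0.    ,     0.    ,     0.    ,     1.    ]])}
side {'fx': 388.81632600152733, 'fy': 388.81632600152733, 'cx': 324.05813826291063, 'cy': 200.38780856355248, 'view': array([[  -0.713 ,   -0.7007,    0.0258,  347.8782],
       [   0.3843,   -0.3598,    0.8502, -261.863 ],
       [  -0.5865,    0.6161,    0.5258, -709.0958],
       [   0.    ,    0.    ,    0.    ,    1.    ]])}
wrist {'fx': 332.7583389291584, 'fy': 332.7583389291584, 'cx': 324.2359663769307, 'cy': 198.8610797728747, 'T_tool_cam': array([[   0.0005,    0.9691,    0.2468,   65.3822],
       [   1.    ,   -0.0004,   -0.0006,   -0.2702],
       [  -0.0005,    0.2468,   -0.9691, -157.032 ],
       [   0.    ,    0.    ,    0.    ,    1.    ]])}
{'t': 0.15, 'joint_pos': array([ 1.6331,  0.3592,  0.0112, -0.0002, -1.2241, -0.2881]), 'qvel': array([-0.0003, -0.0014,  0.0035,  0.0026,  0.0013,  0.0008]), 'tau': array([ -0.0004, -58.3274,  29.3293,   7.0014,   0.0088,  -0.0001]), 'tcp_pos': array([151.063 , 657.4844, 225.8365]), 'eef_rot': array([ 0.9936, -0.1127,  0.    ,  0.0007]), 'contact_force': array([-0.675 ,  0.5043,  0.3497]), 'moment': array([ 0.0418, -0.013 , -0.0038]), 'width': 87.20812157013806}
```

View pics/scene0.png

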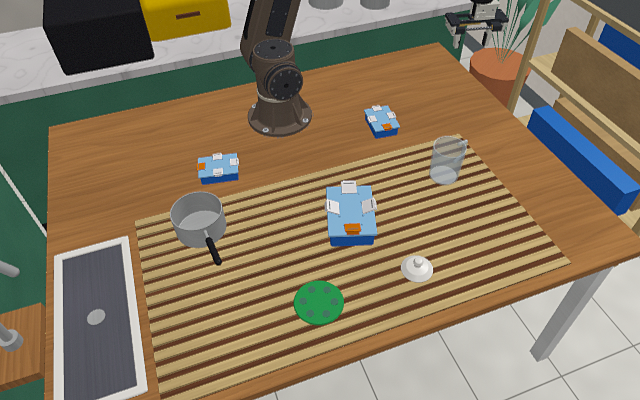

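View pics/side0.png

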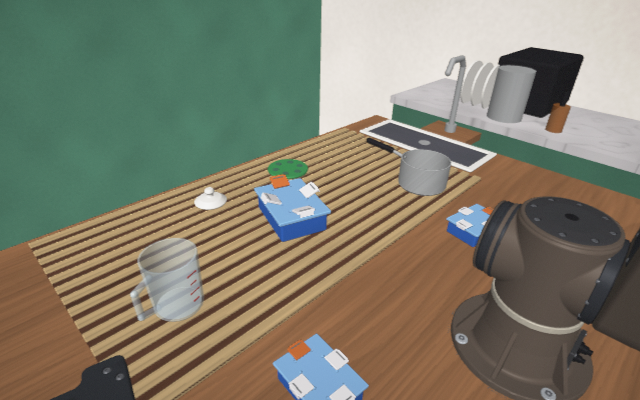

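View pics/wrist0.png

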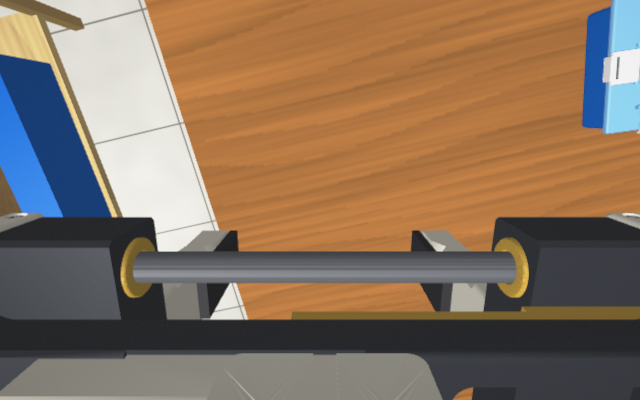

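```bash
cat > h.py <<'E'
from plant import bot
import cv2,numpy as np
np.set_printoptions(precision=3,suppress=True)
def ray(name,px):
    c=bot.get_calibration(name); V=np.array(c["view"]); R=V[:3,:3]; t=V[:3,3]
    px=np.atleast_2d(px).astype(float)
    d=np.c_[(px[:,0]-c["cx"])/c["fx"],-(px[:,1]-c["cy"])/c["fy"],-np.ones(len(px))]
    return -R.T@t, d@R
def plane(name,px,z):
    o,d=ray(name,px); return o+d*((z-o[2])/d[:,2])[:,None]
def lid(name,img,roi,z=62):
    hsv=cv2.cvtColor(img,cv2.COLOR_BGR2HSV)
    m=cv2.inRange(hsv,(95,60,150),(115,190,255)); k=np.zeros_like(m); x0,y0,x1,y1=roi; k[y0:y1,x0:x1]=255; m&=k
    n,l,s,_=cv2.connectedComponentsWithStats(m)
    m=(l==1+np.argmax(s[1:,4])).astype(np.uint8)*255
    ys,xs=np.nonzero(m); P=plane(name,np.c_[xs,ys],z)[:,:2]
    return m,cv2.minAreaRect(P.astype(np.float32)),P
E
python3 - <<'E'
from h import *
for n,roi in(("scene",(300,165,400,260)),("side",(245,165,340,245))):
    im=cv2.imread(f"pics/{n}0.png"); m,r,P=lid(n,im,roi); print(n,r,m.sum()//255)
    print(cv2.boxPoints(r))
    x0,y0,x1,y1=roi
    c=im[y0:y1,x0:x1]; c=np.hstack([c,cv2.merge([m[y0:y1,x0:x1]]*3)]); cv2.imwrite(f"pics/{n}_crop.png",cv2.resize(c,None,fx=4,fy=4,interpolation=cv2.INTER_NEAREST))
    hsv=cv2.cvtColor(im,cv2.COLOR_BGR2HSV); o=cv2.inRange(hsv,(5,180,120),(18,255,255))[y0:y1,x0:x1]
    print("orange",[ (np.mean(b)+a) for a,b in zip((y0,x0),np.nonzero(o))])
for n,roi in(("scene",(190,145,250,190)),("scene",(360,100,405,140))):
    m,r,P=lid(n,cv2.imread(f"pics/{n}0.png"),roi,45); print("other",r)
E
```

```text
scene ((569.7522583007812, 43.691246032714844), (133.5501251220703, 188.40658569335938), 71.44474029541016) 1702
[[459.197  10.365]
 [637.81  -49.59 ]
 [680.308  77.018]
 [501.695 136.972]]
orange [np.float64(228.16666666666666), np.float64(352.20454545454544)]
side ((556.1611938476562, 47.083740234375), (153.2090606689453, 248.44517517089844), 71.44542694091797) 2468
[[414.019  13.99 ]
 [649.551 -65.068]
 [698.303  80.178]
 [462.772 159.235]]
orange [np.float64(181.61290322580646), np.float64(279.68548387096774)]
other ((229.62562561035156, -270.99658203125), (122.93649291992188, 92.9684066772461), 80.10851287841797)
other ((201.57440185546875, 314.31158447265625), (90.55313110351562, 126.71793365478516), 85.77366638183594)
```

View pics/scene_crop.png

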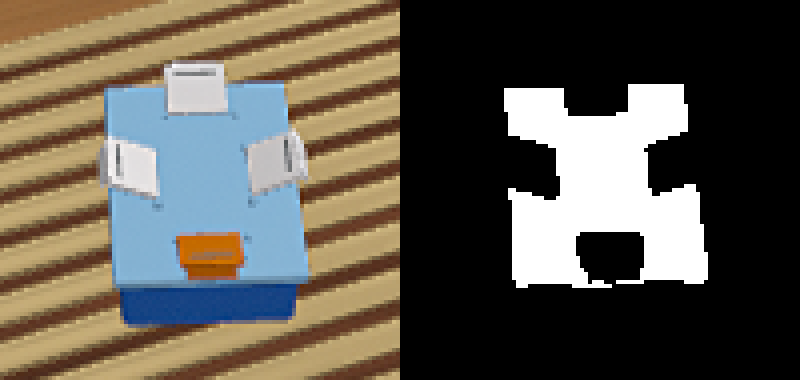

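View pics/side_crop.png

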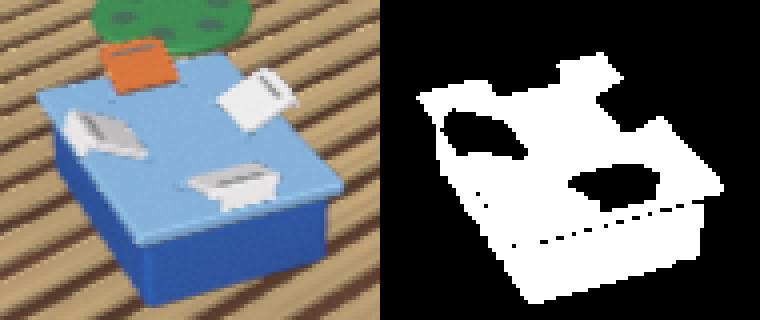

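Blue boxes in the scene view that could be confused: (351,213) on the grooves (lid ≈134×188 mm), (218,167) and (381,120) on bare wood (≈91×125). The crop shows the first is the largest, with the orange latch towards the robot's +x, all four latches up. I'll tighten the side-view mask and check the heights by crossing rays.

```bash
python3 - <<'E'
from h import *
n="side";im=cv2.imread("pics/side0.png"); im2=im.copy()
hsv=cv2.cvtColor(im,cv2.COLOR_BGR2HSV); print(hsv[190,290],hsv[225,300],hsv[222,270])
im2[(hsv[:,:,1]>165)]=0
m,r,P=lid(n,im2,(245,165,340,245)); print(r); print(cv2.boxPoints(r))
# corners by eye from crops (scene: -x corners top l/r, front corners) cross rays
S=np.array([[105,87],[285,83],[308,281],[113,286]])/4+[300,165]
D=np.array([[342,186],[137,240],[38,96],[222,54]])/4+[245,165]
# scene order: (-x,-y),(-x,+y),(+x,+y),(+x,-y)
for s,d in zip(S,D):
    o1,a=ray("scene",s);o2,b=ray("side",d);a=a[0];b=b[0]
    x=np.linalg.lstsq(np.c_[a,-b],o2-o1,rcond=None)[0]
    p,q=o1+a*x[0],o2+b*x[1]; print((p+q)/2,"gap",np.linalg.norm(p-q))
E
```

```text
[104  98 217] [110 176 162] [109 180 152]
((578.2798461914062, 33.151954650878906), (140.8035888671875, 197.8275909423828), 71.62239837646484)
[[462.215  -2.474]
 [649.953 -64.845]
 [694.345  68.778]
 [506.607 131.149]]
[463.662   8.206  69.519] gap 4.635579554857806
[506.964 133.754  68.615] gap 6.461205720014889
[681.424  72.892  65.767] gap 6.384265506241706
[638.637 -52.786  67.577] gap 6.683361440545651
```

The choice is confirmed. The two views differ by about 4 mm in xy and 6 mm in height, so I'll take a close wrist view to refine it.

```bash
python3 - <<'E'
from h import *
a=np.radians(-18.5); c=np.array([571,42]); u=np.array([np.cos(a),np.sin(a)])
q=[np.cos(a/2),np.sin(a/2),0,0]
p=c-75*u
print(bot.solve_ik([*p,310],q))
bot.move_ptp([*p,310],q); bot.move_gripper(0); bot.pause(0.2)
s=bot.read_state(); im=bot.camera("wrist")[:,:,::-1]; cv2.imwrite("pics/w1.png",im)
np.savez("w1.npz",p=s["tcp_pos"],q=s["eef_rot"]); print(s["t"],s["tcp_pos"],s["eef_rot"],s["width"],s["contact_force"],s["joint_pos"])
E
```

```text
[ 0.521  0.027 -0.217  0.    -1.326  0.727]
4.2333 [499.875  65.791 309.981] [ 0.987 -0.161 -0.     0.   ] 0.49796218290518135 [-0.203 -0.243  0.031] [ 0.521  0.027 -0.217  0.    -1.326  0.727]
```

View pics/w1.png

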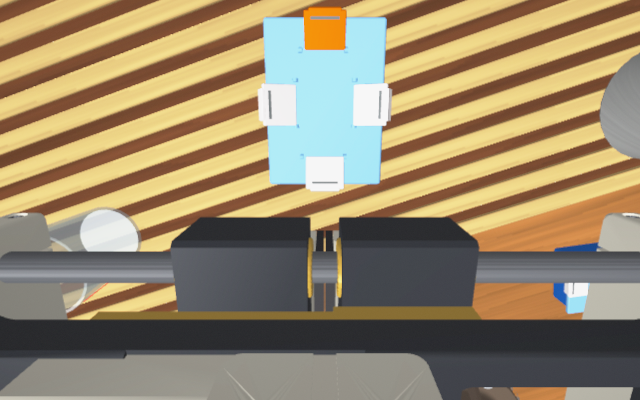

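The wrist view shows the whole lid (corners near (264,17), (386,17), (380,183), (270,184)) with the orange latch at (325,29) on the far end and white ones at (278,104), (371,104), (325,172).

```bash
cat >> h.py <<'E'
from scipy.spatial.transform import Rotation as Ro
def wplane(px,p,q,z):
    c=bot.get_calibration("wrist");T=np.array(c["T_tool_cam"]);R=Ro.from_quat(q).as_matrix()
    px=np.atleast_2d(px).astype(float)
    d=np.c_[(px[:,0]-c["cx"])/c["fx"],-(px[:,1]-c["cy"])/c["fy"],-np.ones(len(px))]@T[:3,:3].T@R.T
    o=R@T[:3,3]+p; return o+d*((z-o[2])/d[:,2])[:,None]
E
python3 - <<'E'
from h import *
im=cv2.imread("pics/w1.png"); f=np.load("w1.npz")
hsv=cv2.cvtColor(im,cv2.COLOR_BGR2HSV); print(hsv[70,325])
m=cv2.inRange(hsv,(85,40,150),(110,200,255)); m[:,:220]=0;m[:,430:]=0;m[205:]=0
ys,xs=np.nonzero(m)
for z in(62,68):
    P=wplane(np.c_[xs,ys],f["p"],f["q"],z)[:,:2]; r=cv2.minAreaRect(P.astype(np.float32)); b=cv2.boxPoints(r)
    e=b[1]-b[0] if np.linalg.norm(b[1]-b[0])>150 else b[2]-b[1]; print(z,r,np.degrees(np.arctan2(e[1],e[0])))
E
```

```text
[ 95  74 247]
62 ((571.7398681640625, 41.54877471923828), (136.71246337890625, 186.69654846191406), 71.48552703857422) -18.51447
68 ((571.5945434570312, 41.60382080078125), (134.68716430664062, 183.93081665039062), 71.48552703857422) -18.514473
```

```bash
cat >> h.py <<'E'
C=np.array([571.7,41.6]);A=np.radians(-18.51)
U=np.array([np.cos(A),np.sin(A)]);W=np.array([-np.sin(A),np.cos(A)])
def press(xy,yaw,fmax=13,zmin=63,hi=125):
    q=[np.cos(yaw/2),np.sin(yaw/2),0,0]; xy=C+xy[0]*U+xy[1]*W
    bot.move_ptp([*xy,hi],q); bot.pause(0.15); f0=bot.read_state()["contact_force"]
    bot.line_to([*xy,97],80); z=97; log=[]
    while z>zmin:
        z-=2 if z>77 else 1
        bot.line_to([*xy,z],40); s=bot.read_state(); df=s["contact_force"]-f0; log.append((z,round(s["tcp_pos"][2],1),*np.round(df,1)))
        if df[2]>fmax: break
    bot.pause(0.1); s=bot.read_state(); print("hold",s["tcp_pos"],s["contact_force"]-f0)
    bot.line_to([*xy,hi],120); print(*log,sep="\n"); print("t",bot.read_state()["t"])
E
python3 - <<'E'
from h import *
press((84,0),A)
im=bot.camera("side")[:,:,::-1]; cv2.imwrite("pics/s1.png",cv2.resize(im[140:260,220:360],None,fx=4,fy=4))
E
```

```text
hold [651.463  14.88   80.962] [-6.848  0.3   16.529]
(95, np.float64(95.2), np.float64(0.1), np.float64(-0.0), np.float64(-0.4))
(93, np.float64(93.3), np.float64(0.3), np.float64(0.2), np.float64(0.9))
(91, np.float64(91.0), np.float64(0.6), np.float64(0.7), np.float64(1.2))
(89, np.float64(88.8), np.float64(1.1), np.float64(-0.3), np.float64(1.3))
(87, np.float64(86.7), np.float64(0.4), np.float64(0.6), np.float64(-0.0))
(85, np.float64(84.7), np.float64(0.6), np.float64(-0.3), np.float64(-0.1))
(83, np.float64(82.7), np.float64(-1.2), np.float64(0.0), np.float64(0.4))
(81, np.float64(81.3), np.float64(-1.7), np.float64(-1.1), np.float64(4.2))
(79, np.float64(81.0), np.float64(-6.0), np.float64(1.1), np.float64(15.4))
t 8.7833
```

View pics/s1.png

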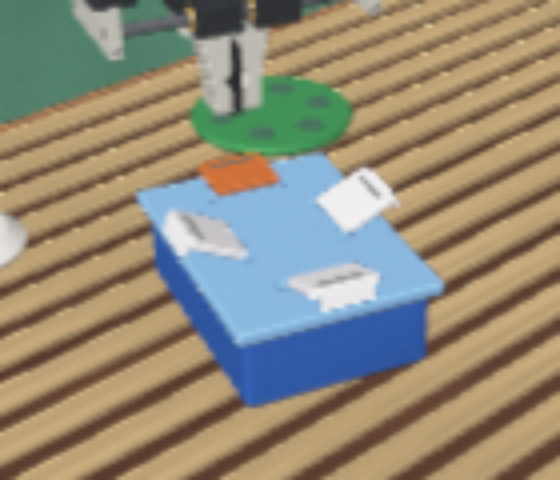

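```bash
python3 - <<'E'
from h import *
im=bot.camera("side")[:,:,::-1]; cv2.imwrite("pics/s2full.png",im)
a=cv2.imread("pics/side0.png")[160:240,245:340]; b=im[160:240,245:340]
cv2.imwrite("pics/s2.png",cv2.resize(np.hstack([a,b]),None,fx=4,fy=4))
im=bot.camera("scene")[:,:,::-1];cv2.imwrite("pics/c2full.png",im)
a=cv2.imread("pics/scene0.png")[170:255,315:390]; b=im[170:255,315:390]
cv2.imwrite("pics/c2.png",cv2.resize(np.hstack([a,b]),None,fx=5,fy=5))
E
```

```text
(no output)
```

View pics/s2.png

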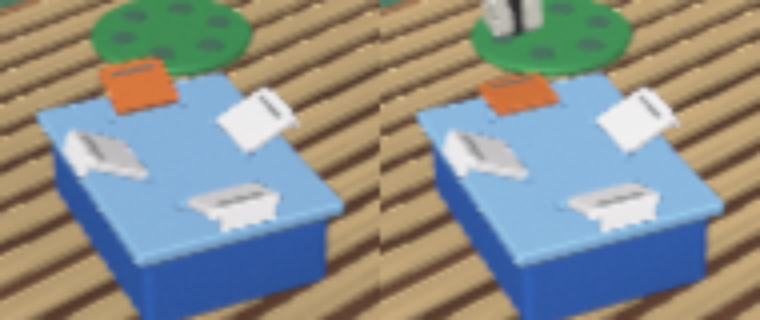

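View pics/c2.png

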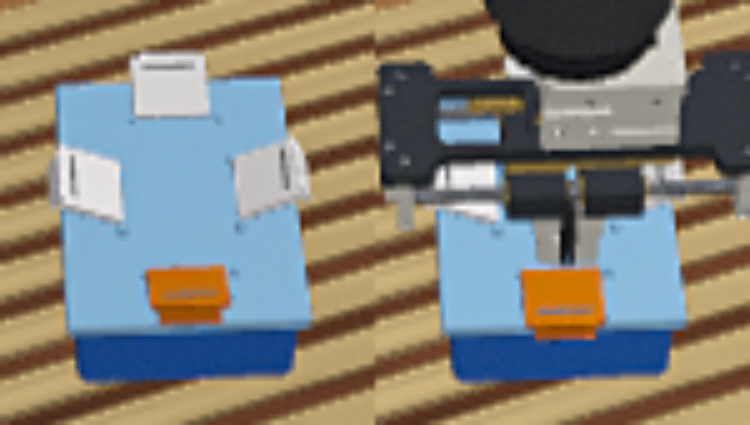

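The orange latch came down a long way and the box didn't move. The stop at z = 81 is higher than the 69 to 75 I expected, and I need to know whether that is fully shut. I'll touch the lid centre lightly to get its true height.

```bash
python3 - <<'E'
from h import *
xy=C; bot.line_to([*xy,125],200); bot.pause(.1); f0=bot.read_state()["contact_force"]
bot.line_to([*xy,84],100); z=84
while z>60:
    z-=1; bot.line_to([*xy,z],25); s=bot.read_state(); d=s["contact_force"]-f0; print(z,s["tcp_pos"][2],d)
    if d[2]>3.5: break
bot.line_to([*xy,125],150); print(bot.read_state()["t"])
E
```

```text
83 83.56959438724866 [ 1.269 -0.55  -0.215]
82 82.1220122644018 [0.571 0.69  0.179]
81 80.92916147912447 [ 0.429 -0.059 -0.515]
80 79.91174778480698 [0.997 0.064 0.495]
79 78.91293448695015 [ 0.229 -0.254 -0.26 ]
78 77.9383351226284 [ 0.975 -0.01  -0.318]
77 76.93116807968592 [0.191 0.441 0.095]
76 75.93847437055962 [ 0.129  0.557 -0.764]
75 74.91538448807535 [0.328 0.272 0.226]
74 74.35319548606454 [-1.035 -0.578  4.767]
13.15
```

The lid top is at z ≈ 74.3, so the draining board is about 12 mm thick. Shut tops should then be at ≈ 81, and the orange latch stopped at 80.96, so it is flat. Next is the white one opposite, with a check before the sides.

```bash
sed -i 's/hi=125/hi=128/; s/\[\*xy,97\],80); z=97/[*xy,103],80); z=103/; s/z>77 else/z>86 else/; s/zmin=63/zmin=76/' h.py; python3 - <<'E'
from h import *
press((-84,0),A)
im=bot.camera("side")[:,:,::-1]; cv2.imwrite("pics/s3.png",cv2.resize(im[160:240,245:340],None,fx=4,fy=4))
E
```

```text
hold [492.145  68.296  80.994] [-5.276  1.241 13.78 ]
(101, np.float64(101.3), np.float64(0.1), np.float64(0.6), np.float64(0.4))
(99, np.float64(99.0), np.float64(-0.2), np.float64(1.2), np.float64(0.4))
(97, np.float64(96.9), np.float64(-0.7), np.float64(0.5), np.float64(-0.8))
(95, np.float64(94.8), np.float64(-0.3), np.float64(-0.1), np.float64(-0.0))
(93, np.float64(92.9), np.float64(-0.1), np.float64(0.6), np.float64(0.6))
(91, np.float64(90.9), np.float64(-0.3), np.float64(0.6), np.float64(0.6))
(89, np.float64(88.9), np.float64(-0.2), np.float64(0.6), np.float64(0.4))
(87, np.float64(86.9), np.float64(-0.0), np.float64(0.0), np.float64(1.1))
(85, np.float64(84.8), np.float64(-0.1), np.float64(0.5), np.float64(0.1))
(84, np.float64(83.9), np.float64(-0.3), np.float64(0.2), np.float64(0.1))
(83, np.float64(82.9), np.float64(0.1), np.float64(1.3), np.float64(0.2))
(82, np.float64(81.9), np.float64(-0.4), np.float64(0.6), np.float64(1.2))
(81, np.float64(81.2), np.float64(-1.4), np.float64(0.2), np.float64(5.2))
(80, np.float64(81.0), np.float64(-5.7), np.float64(0.9), np.float64(13.5))
t 18.3417
```

View pics/s3.png

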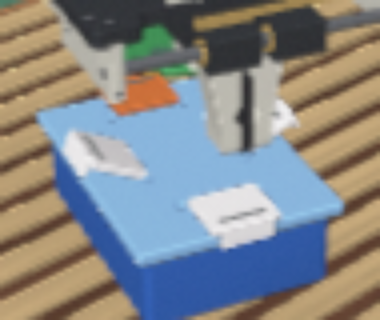

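The opposite latch stopped at z = 81.0 and now lies flat in the picture. The two sides are next.

```bash
python3 - <<'E'
from h import *
press((0,58.5),A-np.pi/2)
press((0,-58.5),A-np.pi/2)
a=A; p=C-75*U; bot.move_ptp([*p,310],[np.cos(a/2),np.sin(a/2),0,0]); bot.pause(.2)
print(bot.read_state()["t"])
for n in("wrist","side","scene"): cv2.imwrite(f"pics/{n}_end.png",bot.camera(n)[:,:,::-1])
i=cv2.imread("pics/side_end.png"); cv2.imwrite("pics/s4.png",cv2.resize(i[160:240,245:340],None,fx=4,fy=4))
s=bot.read_state();im=cv2.imread("pics/wrist_end.png");hsv=cv2.cvtColor(im,cv2.COLOR_BGR2HSV)
m=cv2.inRange(hsv,(85,40,150),(110,200,255)); m[:,:220]=0;m[:,430:]=0;m[205:]=0
ys,xs=np.nonzero(m); print(cv2.minAreaRect(wplane(np.c_[xs,ys],s["tcp_pos"],s["eef_rot"],62)[:,:2].astype(np.float32)))
E
```

```text
hold [590.476  97.088  80.931] [-7.082  1.884 17.7  ]
(101, np.float64(101.2), np.float64(0.4), np.float64(0.3), np.float64(1.0))
(99, np.float64(99.0), np.float64(-0.9), np.float64(0.4), np.float64(0.4))
(97, np.float64(97.1), np.float64(0.2), np.float64(0.1), np.float64(0.8))
(95, np.float64(94.9), np.float64(0.0), np.float64(1.0), np.float64(0.6))
(93, np.float64(92.8), np.float64(-0.1), np.float64(0.3), np.float64(0.9))
(91, np.float64(90.7), np.float64(-0.7), np.float64(0.1), np.float64(0.1))
(89, np.float64(88.8), np.float64(0.4), np.float64(0.5), np.float64(-0.3))
(87, np.float64(86.8), np.float64(0.4), np.float64(0.5), np.float64(0.1))
(85, np.float64(84.8), np.float64(-0.1), np.float64(0.4), np.float64(0.6))
(84, np.float64(83.9), np.float64(-0.8), np.float64(-1.0), np.float64(0.9))
(83, np.float64(82.9), np.float64(0.5), np.float64(0.5), np.float64(1.2))
(82, np.float64(81.9), np.float64(-0.4), np.float64(1.6), np.float64(0.9))
(81, np.float64(81.3), np.float64(-0.7), np.float64(0.7), np.float64(4.3))
(80, np.float64(81.1), np.float64(-4.5), np.float64(1.8), np.float64(10.1
[... 692 characters left out ...]
p.float64(-0.3), np.float64(-1.3), np.float64(1.0))
(85, np.float64(84.8), np.float64(1.2), np.float64(-1.1), np.float64(1.1))
(84, np.float64(83.9), np.float64(0.7), np.float64(-0.4), np.float64(0.8))
(83, np.float64(82.9), np.float64(0.3), np.float64(-0.8), np.float64(2.0))
(82, np.float64(81.9), np.float64(0.1), np.float64(-0.8), np.float64(1.6))
(81, np.float64(81.3), np.float64(-1.5), np.float64(-0.2), np.float64(5.0))
(80, np.float64(81.1), np.float64(-3.9), np.float64(-0.2), np.float64(12.8))
(79, np.float64(80.8), np.float64(-7.4), np.float64(0.4), np.float64(21.5))
t 30.3417
31.7917
((571.8804931640625, 41.78935241699219), (136.90879821777344, 187.73678588867188), 71.50884246826172)
```

View pics/s4.png

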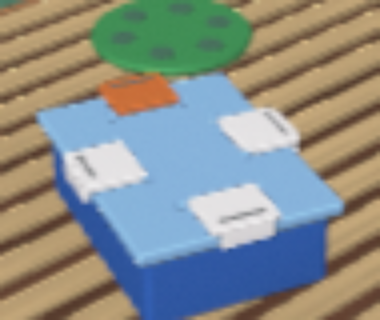

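View pics/wrist_end.png

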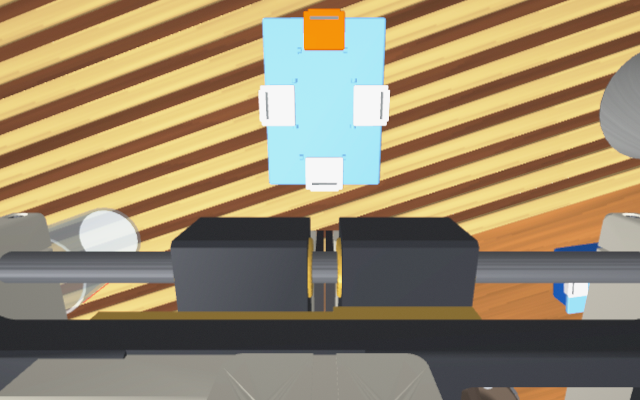

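View pics/scene_end.png

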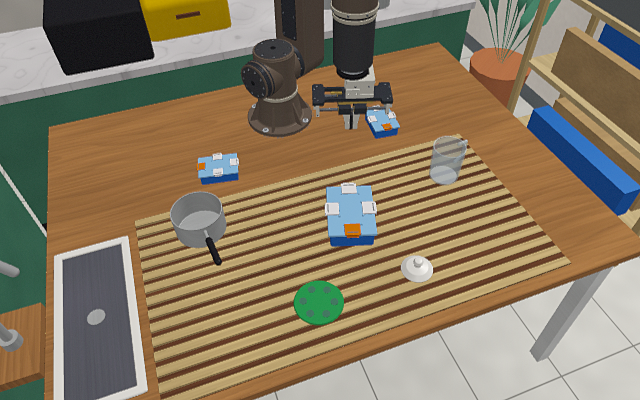

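All four latches lie flat: in the scene view they are at (352,230), (349,188), (333,209) and (370,208). The box centre shifted by only about 0.3 mm, which is within measuring noise. The pan, jug, trivet and teapot lid are where they were, and the robot is clear, so I'm handing in.

```bash
python3 -c "
from plant import bot
bot.close_job()"
```

```text
the job is handed in; nothing more can be done
```

All four latches on the largest lunchbox are pressed flat, in the order asked: orange, the white one opposite, side a, then side b. I handed the job in at about 32 s of the 48 s allowed.

- **Latches:** each press ended on a hard stop at z = 80.9–81.0 mm with 14–21 N. That matches a shut latch, and the last wrist, side and scene pictures show all four lying flat.
- **Height disagreement:** at first the stop was higher than the 69–75 mm I expected. A light touch on the lid centre (4.8 N) put its top at 74.3 mm, so the box stands about 12 mm above the work surface and a shut latch should be at about 81 mm.
- **Measuring disagreement:** crossing the scene and side views put the lid about 6 mm too low, at 68 mm, and their centres differed by a few mm. I used the wrist view for the box position.
- **Lunchbox and other items:** the box moved no more than about 0.3 mm, which is within measuring noise. The pan, jug, trivet and teapot lid look unmoved in the final scene picture.

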